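# Scan the batch, then show two flanks of a ball cheese to the rind camera

### The job

Book the cheese in: take the barcode scanner out of its holder, hold it steady for a second pointing straight down at the middle of the batch label on the tray, about 10 cm above it, and stand the scanner back in its holder. Then lift the dish with the loose ball cheese by its hoop handle and show it to the rind camera, level and still for a second, with the cheese straight in front of the lens, at the lens's height and 15 cm from it, and the dish's red mark towards the lens; then turn the dish a quarter turn there so that its blue mark is towards the lens. Keep the dish level and the cheese in the middle of it all the way, leave the two cheese wheels, the brush and the camera alone, and finish while still holding the dish up there, level and still, for the second picture.

Things in the scene. Friction and masses are not known exactly. Their poses are not given: they have to be found in the camera images.
- scanner: Barcode scanner, 0.18 kg, nose down in its holder. Origin: centre of the window in its nose (lowest face, 50 x 42 mm); z points up the head, so the beam leaves along -z; the black pistol grip sticks out of the head's back along -x, to 115 mm from the head's axis. It reads a label lying 50 to 150 mm before the window, within 20 mm of the beam's axis.
- scanner_grip (a point): Middle of the scanner's yellow head, 100 mm above the window: take it here from above. Same axes as the scanner: the head is 38 mm wide along y, 46 mm along x, its flat top 22 mm above this point. The pistol grip (28 mm wide) is on the -x side, its top 10 mm above this point beside the head and 27 mm above it at the far end.
- holder: Grey open-topped holder of the scanner, fixed on the bench: a socket 58 mm (x) by 50 mm (y) inside, floor 8 mm and rim 50 mm above the bench; the scanner's nose has 4 mm of play on every side. Origin: centre of its underside on the bench; the scanner stands in it with the same x and y axes.
- label (a point): Centre of the batch label, a white paper bar code 60 x 32 mm lying flat, face up, on the tray's bare near edge, about 18 mm above the bench. z up; y along the label's length.
- tray: Fixed wire ripening tray with a straw mat, 240 mm (x) by 460 mm (y). Origin: centre of its underside on the bench. The mat's top is 22 mm up: on it stand the dish and the two wheels in any order, in a row along y, 140 mm apart. The bare strip with the label is along the -x edge, 15 mm up.
- dish: Spun steel dish, 152 mm across, 24 mm high, ~0.28 kg, a loose ball cheese in its middle, a 6 mm steel hoop handle over it. Origin: centre of its underside; x points to the red mark on the rim, y to the blue mark. The well, 60 mm wide, is a shallow cone (7 degrees): the ball rolls off if tipped or jerked. The hoop's plane is upright at 45 degrees to x and y, its feet at (52,-52) and (-52,52) mm.
- dish_grip (a point): Centre of the black grip block on top of the hoop, 122 mm above the dish's underside, straight above its middle, same axes as the dish. The block is 56 mm long along the hoop (direction (1,-1,0) in the dish's axes), 16 mm wide and 16 mm high with flat sides: pinch it from above across its width. The ball's top is 63 mm below.
- dish_seat (a point): Where the ball cheese's centre sits when it lies in the middle of the dish: 32 mm above the underside, 90 mm below the grip block's centre; same axes as the dish.
- ball_center (a point): Centre of the loose ball cheese, brown with a peppered crust, 55 mm across, about 0.09 kg, lying in the dish.
- lens (a point): Centre of the front of the rind camera's lens, 140 mm above the bench. x points level straight out of the lens (towards the right-hand middle of the bench), z up. The picture point is 150 mm out along x.
- rind_camera: Fixed rind camera: square grey base 120 mm wide, post, black camera head 72 mm long with a white ring light 100 mm across round the lens; top 190 mm above the bench. Origin: centre of its base on the bench; x is the direction the lens looks; the lens's front is 60 mm out along x.
- wheel_a: Grey-rinded cheese wheel, 97 mm across and 42 mm high, on the tray; leave it alone. Origin: centre of its underside.
- wheel_b: Another, slightly yellower cheese wheel of the same size on the tray; leave it alone. Origin: centre of its underside.
- brush: Wooden rind brush, 150 x 42 x 36 mm, lying bristles down on the bench on the left; leave it alone. Origin: centre of its underside.
Not all that is in view belongs to the job. Leave any green or pink look-alike of the scanner alone.

How it is judged:
By the outcome, as a careful person would: the job done as asked, in the order asked, and still so for the second after the job is handed in, while the arm keeps its last pose, push and grip.
It also fails if it takes over 64 s, if anything falls off the work surface, if the arm or the gripper's body presses on something with over 40 N, if the wrist force passes 120 N, or if a joint passes its speed limit or range.

### The arm

A 6-joint arm with a two-finger parallel gripper is mounted at the origin on the work surface. World frame = base frame: x ahead of the robot, y to its left, z up, the work surface at z = 0. Lengths are in mm, angles in rad, forces in N, time in s.
With the tool pointing down it reaches from about 350 to 875 mm from the base axis. Payload 4.2 kg.
Tool frame: the origin (TCP) lies midway between the tips of the shut fingers; the grasp point (between the pads) lies arm.grip_depth behind it (arm.grip_depth is the distance from the TCP to the grasp point, in mm); z points along the fingers, y is the direction in which the jaws open and shut (so a half turn about z gives the same grasp; the last joint's range is limited). The gripper opens to 85 mm and grips with 20 to 120 N. Pads are 22 mm wide; open, the fingers measure 114 mm over their backs; the gripper's body (76 mm by 85 mm) begins 54 mm behind the grasp point. The pads swing forward as they close: fully open they stand 13 mm farther back than shut.
Start: joints at [-1.036, 0.385, 0.008, 0, -1.194, -0.259], TCP at [170.214, -601.354, 231.312] pointing down, gripper open.
Joint ranges: [-3.14, 3.14], [-1.21, 2.06], [-1.07, 1.41], [-3.16, 2.05], [-2.99, -0.16], [-3.1, 3.1]. Speed limits (rad/s): [2.79, 2.79, 3.14, 3.14, 3.14, 3.14].

### API

Orientations are given as a unit quaternion [x, y, z, w].
In Python, from bench import arm gives the robot as it stands.
- The arm moves only by the tool play_rows, never from a script. Its argument "motion" is one flat list of numbers, 7 for each row, row after row: the opening in per cent of the stroke, from 0 (shut) to 100 (fully open), then the shift along the world's x, y, z in cm, then the turn, a rotation vector about the world's x, y, z in degrees. A call has 1 to 5 rows; each row is the pose to reach, as a shift and turn from the pose commanded when the call began; what a row does not reach only later rows make up. A row lasts 1/8 s, in which the tool goes at most 62.5 mm and 10.7 degrees, less where a joint would pass 70% of its speed; a pose out of reach is approached as far as the arm can. A call with a gripper value outside its range is refused whole. The fingers move at their own pace and stop on an object; the grip force is fixed at half the most. Time passes only in rows, so rows that repeat a pose let the fingers close. It gives the time, the measured TCP pose, the force and the opening at its end, in the units of the state.
- arm.read_state(): the state, without advancing time (a new reading comes with each control period).
- arm.get_image(name): name is "scene" or "side" or "wrist"; returns (picture, depth): 420x560x3 uint8, red, green, blue; 420x560 float32, mm along the optical axis (not along the pixel's ray), 0 where there is no reading.
- arm.camera_info(name): a dict with "fovy" (degrees; the focal length in pixels is half the picture's height over the tangent of half this angle, whatever the lens; pixels are square), "cx", "cy" (the principal point, pixels), "R" (3x3) and "t" (3): a world point X has camera coordinates R X + t. Camera axes: x right, y down, z forward; pixel columns grow to the right and rows downward; lengths in mm; the calibration is good to about 2 mm. The wrist camera is an equidistant fisheye: a pixel r from the principal point sees the ray r / f radians off the axis. A picture is of the moment at which its call begins: read the wrist's pose just before it. camera_info takes no time and is no camera call; for the wrist camera it gives the pose at the moment of the call.
- arm.job_done(): hands the job in, once; it reports no verdict.
Trained networks look in the newest picture that a camera, given by its name, has taken for a name from the list of things; names that differ only in an ending like _2 or _b are one class to them, and where a whole thing is asked for, a point or a joint stands for the part that bears it (a point fixed in the world has none). Each returns a list of dicts, best first, with "confidence" (0 to 1); they miss things now and then, are a little off and sometimes report something else, mostly with a low value. They report only what shows in the picture. A call takes as long as a camera call. They do not tell look-alikes from the thing itself.
- arm.outline_of(thing, camera): "mask" (420x560 bool, what is visible of it) and "extent" ([left, top, width, height] in pixels, round what is visible of it).
- arm.place_of(thing, camera): "uv" ([column, row] in pixels: a listed point, or the origin of a listed thing).
The state is a dict: "clock": time; "joints": joint angles; "joint_vel": joint speeds; "joint_efforts": joint torques, N m; "position": TCP position; "ee_rot": TCP orientation; "contact_force": force on the tool from outside, world axes, zero at the start; "wrist_torque": the same for the moment, N m; "gripper_width": finger opening in mm.
Only numpy, scipy, OpenCV 4.12 (cv2) and the standard library are available. Lean on these libraries where they do the work, as an engineer would, in place of code of your own. Each camera call takes 0.05 s, during which the arm holds its last target.

## Working session

There is one attempt and no reset: what is moved stays moved. The work goes in short steps, Python scripts to look and compute and a tool call to move; the robot and the scene stay as the last step left them, time stands still between calls to the robot, and variables do not carry over. Pictures are saved under pics/ and viewed, and the job is handed in when it is done.

Besides the shell and the picture viewer there is one more tool, called after "Call:" as name(argument=value, ...) on one line, values as JSON. play_rows: Moves the arm, as the interface text tells. Its arguments: {"type":"object","properties":{"motion":{"type":"array","items":{"type":"number"}}},"required":["motion"]}

```bash
ls; mkdir -p pics
cat > h.py <<'E'
import numpy as np, cv2
from bench import arm
def save(n,img): cv2.imwrite(f'pics/{n}.png',cv2.cvtColor(img,cv2.COLOR_RGB2BGR))
E
python3 - <<'E'
from h import *
s=arm.read_state();print(s); print(arm.grip_depth)
for c in ['scene','side','wrist']:
    i=arm.camera_info(c);print(c,i)
    p,d=arm.get_image(c);save(c+'0',p);np.save(c+'0d.npy',d)
E
```

```text
pics
{'clock': 0.0, 'joints': array([-1.03640139e+00,  3.85579349e-01,  6.61278128e-03, -5.16771266e-04,
       -1.19399946e+00, -2.58598169e-01]), 'joint_vel': array([-1.62708441e-03, -1.00482652e-03,  1.34300306e-05, -8.71244838e-04,
        4.43836672e-05,  3.41642089e-04]), 'joint_efforts': array([-5.98791048e-04, -3.92291451e+01,  1.88400561e+01,  4.18602616e+00,
       -4.52146094e-03, -1.64718841e-05]), 'position': array([ 170.05542344, -600.8058813 ,  230.20008631]), 'ee_rot': array([-1.37367240e-01,  9.90519564e-01,  1.09343333e-03, -1.97432832e-04]), 'contact_force': array([-0.88941478,  0.38782036,  0.66194553]), 'wrist_torque': array([-0.02506436,  0.05925598,  0.04021465]), 'gripper_width': 85.30830174437632}
18.700000000000003
scene {'fovy': 54.17589226952777, 'cx': 280.7627196951547, 'cy': 208.27631110773223, 'R': array([[ 0.87206223,  0.48905429, -0.01825838],
       [ 0.37248765, -0.68747919, -0.62339819],
       [-0.31742782,  0.536841  , -0.78169132]]), 't': array([-400.28261074,  -81.87684688, 1264.93608563])}
side {'fovy': 49.95165579667099, 'cx': 277.89123662446957, 'cy': 212.8561065192852, 'R': array([[-0.92363226, -0.38284676, -0.0182157 ],
       [-0.24775308,  0.63262565, -0.73375963],
       [ 0.29244122, -0.67321107, -0.67916492]]), 't': array([ 426.87215809,  204.65424344, 1430.93741529])}
wrist {'fovy': 65.70646984690485, 'cx': 277.38450076763894, 'cy': 217.15644611481838, 'R': array([[-0.2710652 ,  0.96255682,  0.00283403],
       [ 0.92449316,  0.25952403,  0.27921261],
       [ 0.2680225 ,  0.07830486, -0.96022512]]), 't': array([623.20026331, -37.52683413, 379.84943384])}
```

View pics/scene0.png

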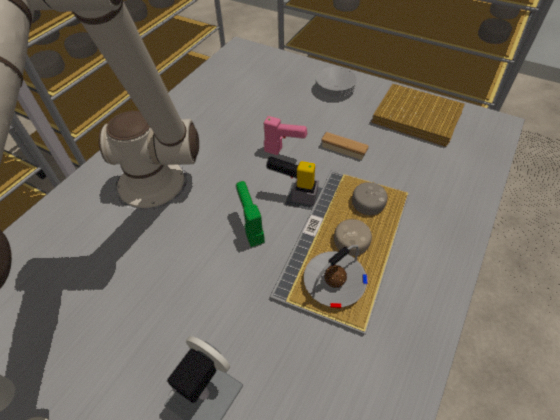

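View pics/side0.png

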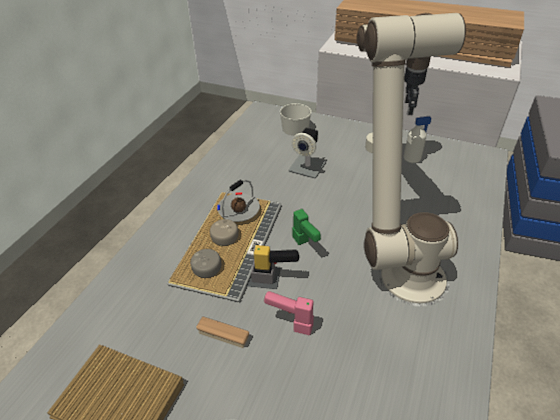

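View pics/wrist0.png

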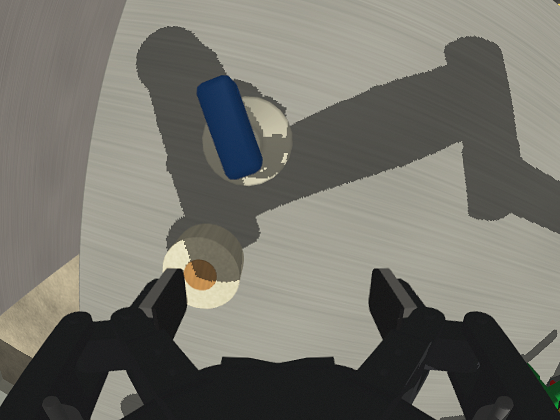

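The yellow scanner with the black grip sits in the grey holder, at scene (306,175) and side (262,257). The pink one, at scene (285,133) and side (290,310), and the green one, at scene (250,213) and side (305,228), are look-alikes. The dish is at scene (335,278), with its red mark at (335,305) and blue at (365,279). The camera is at (200,365).

```bash
cat >> h.py <<'E'
def foc(i): return 210/np.tan(np.radians(i['fovy']/2))
def ray(i,uv):
    f=foc(i); x=(uv[0]-i['cx'])/f; y=(uv[1]-i['cy'])/f
    if i.get('fish'):
        r=np.hypot(x,y); v=np.array([np.sin(r)*x/r,np.sin(r)*y/r,np.cos(r)]) if r>1e-9 else np.array([0,0,1.])
    else: v=np.array([x,y,1.])
    v=i['R'].T@v; return -i['R'].T@i['t'], v/np.linalg.norm(v)
def proj(i,X):
    c=i['R']@np.asarray(X,float)+i['t']; f=foc(i)
    if i.get('fish'):
        rr=np.hypot(c[0],c[1]); th=np.arctan2(rr,c[2]); return np.array([i['cx']+f*th*c[0]/rr,i['cy']+f*th*c[1]/rr])
    return np.array([i['cx']+f*c[0]/c[2],i['cy']+f*c[1]/c[2]])
def tri(*obs):
    A=np.zeros((3,3));b=np.zeros(3)
    for i,uv in obs:
        o,v=ray(i,uv);P=np.eye(3)-np.outer(v,v);A+=P;b+=P@o
    X=np.linalg.solve(A,b)
    return X,[np.linalg.norm(proj(i,X)-uv) for i,uv in obs]
def atz(i,uv,z):
    o,v=ray(i,uv);return o+v*(z-o[2])/v[2]
def info(c):
    i=dict(arm.camera_info(c)); i['fish']=(c=='wrist'); return i
E
python3 - <<'E'
from h import *
S,D=info('scene'),info('side')
print('camctr',-S['R'].T@S['t'],-D['R'].T@D['t'])
for n in ['scanner_grip','holder','label','tray','dish','dish_grip','dish_seat','ball_center','lens','rind_camera','wheel_a','brush']:
    a=arm.place_of(n,'scene');b=arm.place_of(n,'side')
    f=lambda l:[(np.round(q['uv'],1).tolist(),round(q['confidence'],2)) for q in l]
    print(n,f(a),f(b))
    for p in a[:3]:
        for q in b[:3]:
            X,e=tri((S,p['uv']),(D,q['uv']))
            if max(e)<6: print('   ',np.round(X,1),np.round(e,1))
print(arm.read_state()['clock'])
E
```

```text
camctr [ 781.09536563 -539.59824887  930.43916881] [  26.51153024  997.28000046 1129.78530023]
scanner_grip [([253.4, 217.4], 0.76), ([309.2, 172.1], 0.62)] [([297.7, 217.3], 0.91), ([304.0, 309.4], 0.8), ([261.2, 254.1], 0.61)]
    [398.8 -28.  100.3] [0.6 0.5]
    [ 296.7  132.3 -150.4] [5.  4.9]
    [448.4 173.5 105.6] [1.7 1.6]
holder [([308.8, 195.4], 0.64)] [([260.9, 274.0], 0.95)]
    [452.7 173.2   8.9] [1.2 1.1]
label [([314.5, 225.8], 0.49)] [([253.8, 246.0], 0.55)]
    [520.1  77.   17.4] [0.8 0.6]
tray [([346.4, 242.8], 0.77), ([347.0, 240.1], 0.72)] [([229.4, 242.2], 0.63)]
    [6.151e+02 7.790e+01 3.000e-01] [1.3 1. ]
    [613.1  82.6   5.8] [1.6 1.3]
dish [([333.8, 282.0], 0.94)] [([237.9, 211.2], 0.7)]
    [641.9 -56.1  22. ] [0.3 0.2]
dish_grip [([337.7, 253.6], 0.89)] [([234.4, 186.0], 0.6)]
    [640.2 -51.3 144.6] [1.1 0.7]
dish_seat [([334.9, 274.8], 0.57)] [([236.2, 204.1], 0.72), ([262.1, 275.6], 0.5)]
    [643.1 -55.   57.1] [1.  0.7]
ball_center [([331.5, 276.8], 0.66), ([312.3, 223.5], 0.38)] [([238.6, 206.1], 0.74), ([221.1, 234.2], 0.58)]
    [636.3 -58.4  46.9] [0.9 0.6]
lens [([211.1, 349.0], 0.83), ([308.5, 195.6], 0.24)] [([300.8, 147.7], 0.6)]
    [ 512.4 -363.6  134.7] [1.2 0.6]
rind_camera [([204.2, 395.1], 0.83)] [([307.4, 166.2], 0.61)]
    [ 508.2 -424.5    3.5] [0.9 0.5]
wheel_a [([364.2, 202.1], 0.84), ([348.5, 238.6], 0.74)] [([224.8, 233.4], 0.85), ([205.1, 266.7], 0.83), ([239.0, 211.9], 0.18)]
    [616.4 219.5  23.9] [2.4 2.1]
    [625.5  72.7  34.6] [0.8 0.6]
brush [([343.2, 150.0], 0.79)] [([222.2, 331.9], 0.76)]
    [466.1 403.9   4.7] [0.4 0.5]
1.35
```

Run:
```python
from h import *
a=cv2.imread('pics/scene0.png');b=cv2.imread('pics/side0.png')
c1=cv2.resize(a[130:240,230:340],(400,400),interpolation=3)
c2=cv2.resize(b[210:320,220:330],(400,400),interpolation=3)
c3=cv2.resize(a[310:420,150:260],(400,400),interpolation=3)
c4=cv2.resize(b[110:220,220:330],(400,400),interpolation=3)
cv2.imwrite('pics/crop0.png',np.hstack([c1,c2]));cv2.imwrite('pics/crop1.png',np.hstack([c3,c4]))
```

```text
(no output)
```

View pics/crop0.png

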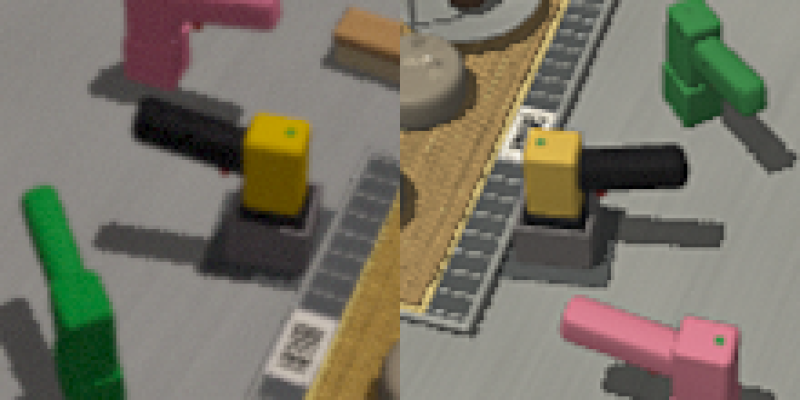

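View pics/crop1.png

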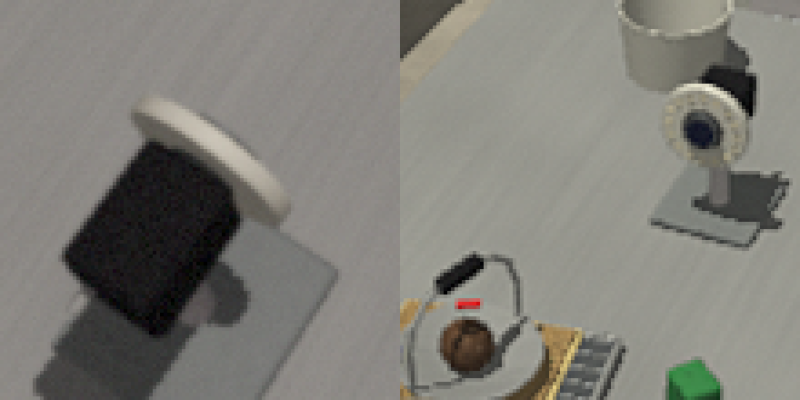

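Run:
```python
from h import *
from scipy.spatial.transform import Rotation as Rn
S,D=info('scene'),info('side')
X,e=tri((S,[271.3,162.5]),(D,[297,255.6]));print('gripend',X,e)
g=np.array([448.4,173.5,105.6]);print(np.degrees(np.arctan2(*(g-X)[[1,0]])))
s=arm.read_state();R=Rn.from_quat(s['ee_rot']).as_matrix();print(R)
W=info('wrist');c=-W['R'].T@W['t'];print('cam off tool',R.T@(c-s['position']));print('cam axis in tool',R.T@W['R'][2])
print('cam x in tool',R.T@W['R'][0])
# corner of camera base
for n,p,z in [('base right corner',(150+337/3.636,310+272/3.636),4)]: print(n,atz(S,p,z))
```

```text
gripend [342.06574837 148.11962205 115.37965628] [np.float64(1.8874155451973582), np.float64(1.7548412638363973)]
13.42446497894144
[[-9.62231586e-01 -2.72232207e-01  1.83357271e-05]
 [-2.72232207e-01  9.62231586e-01  9.23990452e-06]
 [-2.01586154e-05  3.89935250e-06 -1.00000000e+00]]
cam off tool [  70.85958065    0.5730962  -143.12567304]
cam axis in tool [-2.79299992e-01  5.42862395e-04  9.60203739e-01]
cam x in tool [-1.05749573e-03  9.99999060e-01 -8.72961018e-04]
base right corner [ 570.57064716 -366.41980095    4.        ]
```

Call:
play_rows(motion=[100,4,4.5,1,0,0,0,100,8,9,2,0,0,0,100,12,13.5,3,0,0,0,100,16,18,4,0,0,0,100,20,22.5,5,0,0,0])

```text
clock: 1.98
position: [371.3, -374.8, 282.0]
ee_rot: [-0.137, 0.991, -0.0, 0.0]
contact_force: [1.2, -1.3, 0.4]
gripper_width: 85.3
```

Call:
play_rows(motion=[100,1,6,0,0,0,0,100,2,12,0,0,0,0,100,3,18,0,0,0,0,100,4,24,0,0,0,0,100,5,30,0,0,0,0])

```text
clock: 2.6
position: [420.2, -74.5, 281.8]
ee_rot: [-0.137, 0.991, -0.0, 0.001]
contact_force: [1.2, -0.1, -1.1]
gripper_width: 85.5
```

Call:
play_rows(motion=[100,0,6,0,0,0,-1,100,0,12,0,0,0,-2,100,0,18,0,0,0,-2,100,0,22,0,0,0,-2,100,0,22,0,0,0,-2])

```text
clock: 3.22
position: [420.1, 146.0, 281.3]
ee_rot: [-0.122, 0.993, 0.0, 0.0]
contact_force: [0.3, 0.4, 0.1]
gripper_width: 85.4
```

```bash
cat >> h.py <<'E'
import pickle
def snap(name):
    i=info('wrist'); s=arm.read_state(); p,d=arm.get_image('wrist'); save(name,p)
    pickle.dump((i,s,p,d),open(name+'.pkl','wb')); return i,s,p,d
def nets(names,cam='wrist'):
    for n in names:
        l=arm.place_of(n,cam); print(n,[(np.round(q['uv'],1).tolist(),round(q['confidence'],2)) for q in l])
E
python3 - <<'E'
from h import *
i,s,p,d=snap('w1')
nets(['scanner_grip','scanner','holder','label','dish_grip'])
print(s['position'])
for X in [(448.4,173.5,105.6),(520,77,17.4)]: print(proj(i,X))
E
```

```text
scanner_grip [([297.4, 223.8], 0.84), ([125.4, 132.4], 0.84), ([454.3, 88.5], 0.69)]
scanner [([296.3, 200.3], 0.96), ([416.9, 96.7], 0.79), ([159.0, 126.4], 0.7)]
holder []
label [([210.8, 235.2], 0.84)]
dish_grip []
[420.13673553 145.95519361 281.27711829]
[295.89368141 228.49116413]
[209.47448372 240.38773992]
```

View pics/w1.png

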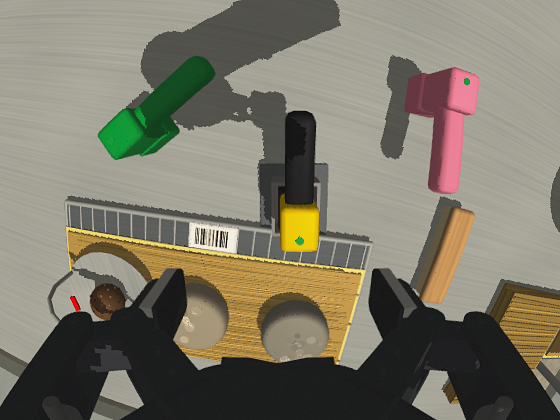

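The wrist view shows the yellow scanner at (299,222), with its black grip pointing up the image, the holder under it and the label at (213,236). Next I'll fit the head's top face and the grip from the depth image.

```bash
cat >> h.py <<'E'
def cloud(i,d):
    v,u=np.mgrid[0:420,0:560].astype(float); f=foc(i); x=(u-i['cx'])/f; y=(v-i['cy'])/f
    if i.get('fish'):
        r=np.hypot(x,y)+1e-12; k=np.tan(np.minimum(r,1.5))/r; x=x*k;y=y*k
    P=np.stack([x*d,y*d,d],-1)
    return (P-i['t'])@i['R']
E
python3 - <<'E'
from h import *
i,s,p,d=pickle.load(open('w1.pkl','rb'))
P=cloud(i,d); hsv=cv2.cvtColor(p,cv2.COLOR_RGB2HSV)
def box(m,lo,hi,nm):
    q=P[m&(d>0)&(P[...,2]>lo)&(P[...,2]<hi)]
    print(nm,len(q),'z',np.round(np.percentile(q[:,2],[5,50,95]),1)); r=cv2.minAreaRect(q[:,:2].astype(np.float32)); print('   ',np.round(r[0],1),np.round(r[1],1),round(r[2],2)); return q
roi=np.zeros(d.shape,bool);roi[180:260,265:330]=1
y=(hsv[...,0]>18)&(hsv[...,0]<34)&(hsv[...,1]>180)&roi
box(y,124,140,'head top')
r2=np.zeros(d.shape,bool);r2[100:200,275:325]=1
g=box((p.max(-1)<70)&r2,85,150,'grip')
for lo in (0.3,):
    k=g[:,0]<400; print(g[k][:,:2].mean(0))
    c,v=np.linalg.eigh(np.cov(g[:,:2].T)); print('grip dir',np.degrees(np.arctan2(v[1,1],v[0,1])))
bench=P[60:100,200:260][...,2];print('bench z',np.median(bench))
r3=np.zeros(d.shape,bool);r3[155:240,255:330]=1
box(r3,40,60,'holder rim')
r4=np.zeros(d.shape,bool);r4[220:255,185:245]=1
l=box((p.min(-1)>170)&r4,5,40,'label white')
W=[i,]
S,D=info('scene'),info('side')
for nm,a,b,c in [('grip',[309.2,172.1],[261.2,254.1],[297.4,223.8]),('label',[314.5,225.8],[253.8,246],[210.8,235.2])]:
    print(nm,tri((S,a),(D,b),(i,c)))
E
```

```text
head top 1637 z [126.4 130.3 131.7]
    [441.9 174. ] [44.2 37.6] 13.78
grip 2601 z [116.4 125.8 132.8]
    [374.4 157. ] [85.8 27.9] 14.5
[366.41884858 154.38966306]
grip dir -165.54835767511796
bench z 0.5422218645725287
holder rim 516 z [45.4 50.9 57.8]
    [442.7 174.6] [66.  58.1] 14.42
label white 808 z [16.7 18.1 19.5]
    [515.   79.7] [36.9 66.6] 5.66
grip (array([446.66733584, 173.98831962, 104.65132928]), [np.float64(2.2381296953658487), np.float64(1.2256329251968732), np.float64(3.0424587207238205)])
label (array([517.77823831,  77.30888949,  15.52559022]), [np.float64(1.478497472261488), np.float64(0.6415426675409858), np.float64(3.324365783626224)])
```

Run:
```python
from h import *
from scipy.spatial.transform import Rotation as Rn
s=arm.read_state();print(s['position'],s['clock'],s['contact_force'],s['joints']);R=Rn.from_quat(s['ee_rot']).as_matrix();print(np.degrees(np.arctan2(-R[0,1],R[1,1])),R[:,2])
```

```text
[420.22525993 142.7070881  281.43224762] 3.525 [-1.32318809 -0.08000877  0.84977892] [ 6.95730256e-01  3.23545287e-02 -3.21279114e-01  6.51092269e-06
 -1.21698455e+00 -2.02719309e+00]
13.712928645805576 [ 1.40648388e-04  1.09486663e-04 -9.99999984e-01]
```

Call:
play_rows(motion=[100,1,1.5,-4.5,0,0,0.5,100,2.2,3.1,-9,0,0,0.5,100,2.2,3.1,-9,0,0,0.5,100,2.2,3.1,-9,0,0,0.5])

```text
clock: 4.03
position: [442.9, 174.3, 192.6]
ee_rot: [-0.124, 0.992, 0.0, 0.001]
contact_force: [-0.3, -0.6, 0.7]
gripper_width: 85.4
```

Run:
```python
from h import *
i,s,p,d=snap('w2')
print(s['position'],s['joint_vel'].round(3))
P=cloud(i,d); hsv=cv2.cvtColor(p,cv2.COLOR_RGB2HSV)
def box(m,lo,hi,nm):
    q=P[m&(d>0)&(P[...,2]>lo)&(P[...,2]<hi)]
    if len(q)<5: return
    r=cv2.minAreaRect(q[:,:2].astype(np.float32)); print(nm,len(q),'z',np.round(np.percentile(q[:,2],[5,50,95]),1),np.round(r[0],1),np.round(r[1],1),round(r[2],2)); return q
xy=np.hypot(P[...,0]-442,P[...,1]-174)<45
box((hsv[...,0]>18)&(hsv[...,0]<34)&(hsv[...,1]>180)&xy,124,140,'head')
box((p.max(-1)<70),90,150,'grip')
box(np.hypot(P[...,0]-442,P[...,1]-174)<50,44,58,'rim')
xl=np.hypot(P[...,0]-517,P[...,1]-78)<50
box((p.min(-1)>170)&xl,5,40,'label')
```

```text
[442.9271542  174.3223784  192.61602129] [ 0.001 -0.025  0.014  0.     0.004 -0.001]
head 3295 z [126.4 130.2 131.5] [441.5 174. ] [44.4 37.5] 14.21
grip 7012 z [100.9 124.1 134.1] [464.1   6.8] [183.  396.9] 45.46
rim 771 z [47.7 50.7 56. ] [442.5 174.3] [66.5 58. ] 14.24
label 1283 z [16.6 18.  19.3] [515.3  79.7] [37.5 68.8] 6.38
```

View pics/w2.png

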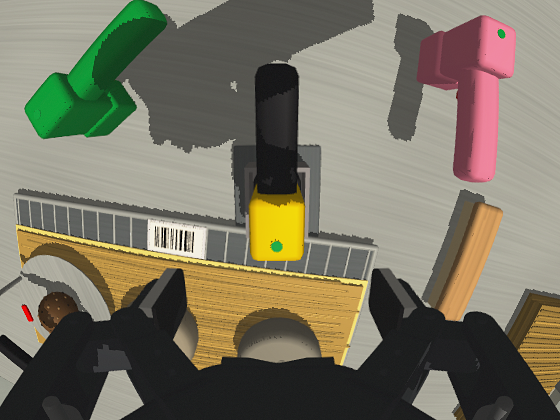

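Call:
play_rows(motion=[100,0,0,-5,0,0,0,100,0,0,-10.2,0,0,0,100,0,0,-10.2,0,0,0,0,0,0,-10.2,0,0,0,0,0,0,-10.2,0,0,0])

```text
clock: 4.7
position: [443.8, 175.8, 92.0]
ee_rot: [-0.125, 0.992, 0.001, 0.002]
contact_force: [-0.1, -0.5, 0.3]
gripper_width: 51.4
```

Call:
play_rows(motion=[0,0,0,0,0,0,0,0,0,0,0,0,0,0,0,0,0,0,0,0,0,0,0,0,0,0,0,0])

```text
clock: 5.2
position: [443.5, 175.3, 91.4]
ee_rot: [-0.125, 0.992, 0.001, 0.002]
contact_force: [-1.1, 0.1, 7.4]
gripper_width: 37.6
```

Call:
play_rows(motion=[0,0,0,1.5,0,0,0,0,0,0,5,0,0,0,0,0,0,8.5,0,0,0,0,0,0,11,0,0,0,0,0,0,11,0,0,0])

```text
clock: 5.82
position: [443.0, 175.4, 201.3]
ee_rot: [-0.125, 0.992, 0.002, 0.002]
contact_force: [0.3, -0.6, -2.7]
gripper_width: 37.4
```

Run:
```python
from h import *
i,s,p,d=snap('w3')
print(s['position'],s['contact_force'],s['wrist_torque'])
q,_=arm.get_image('side');save('s3',q)
cv2.imwrite('pics/s3c.png',cv2.resize(cv2.imread('pics/s3.png')[150:330,180:360],(600,600)))
```

```text
[442.99121743 175.40821865 201.27443098] [ 0.26694264 -0.62411568 -2.71735719] [-0.00556774 -0.00553155  0.03339368]
```

View pics/s3c.png

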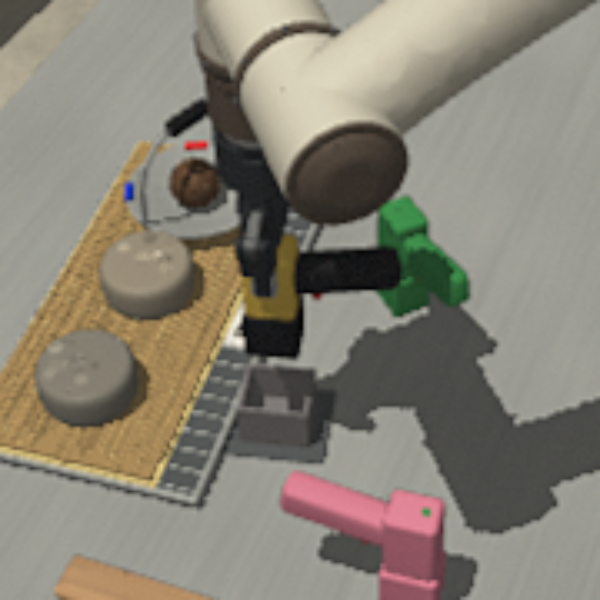

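View pics/w3.png

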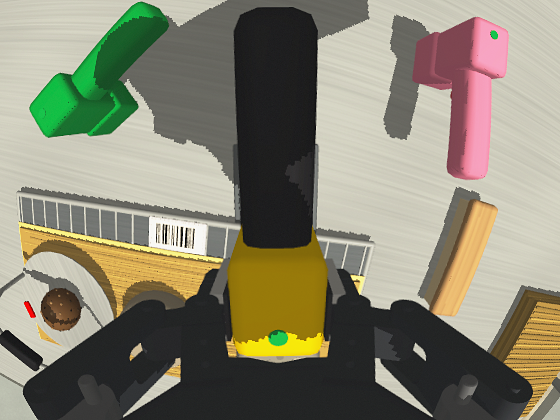

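The scanner hangs upright in the jaws, clear of the holder. Now I'll move it over the label.

Call:
play_rows(motion=[0,1.6,-2,0,0,0,0,0,4,-5,0,0,0,0,0,6.2,-7.9,0,0,0,0,0,7.4,-9.4,0,0,0,0,0,7.4,-9.4,0,0,0,0])

```text
clock: 6.55
position: [515.7, 79.4, 197.1]
ee_rot: [-0.123, 0.992, -0.0, -0.002]
contact_force: [-0.4, -0.5, -1.5]
gripper_width: 37.5
```

Run:
```python
from h import *
from scipy.spatial.transform import Rotation as Rn
i,s,p,d=snap('w4')
R=Rn.from_quat(s['ee_rot']).as_matrix();print(s['position'],R[:,2])
q,dq=arm.get_image('side');save('s4',q);q2,dq2=arm.get_image('scene');save('c4',q2)
S,D=info('scene'),info('side')
a=cv2.resize(cv2.imread('pics/s4.png')[170:300,190:320],(400,400));b=cv2.resize(cv2.imread('pics/c4.png')[130:260,250:380],(400,400));cv2.imwrite('pics/c4c.png',np.hstack([a,b]))
P=cloud(i,d);hsv=cv2.cvtColor(p,cv2.COLOR_RGB2HSV)
m=(hsv[...,0]>15)&(hsv[...,0]<34)&(hsv[...,1]>150)&(P[...,2]>232)&(P[...,2]<248)&(d>0)
q=P[m];print(len(q),np.median(q[:,2]),cv2.minAreaRect(q[:,:2].astype(np.float32)))
for nm in ['scanner','scanner_grip']:
  for c,I in (('scene',S),('side',D)):
    print(nm,c,[(np.round(o['uv'],1).tolist(),round(o['confidence'],2)) for o in arm.place_of(nm,c)])
print(proj(S,(515,80,118)),proj(D,(515,80,118)))
```

```text
[515.74931935  79.44944071 197.1162902 ] [-0.00390251 -0.00139245 -0.99999142]
8635 236.0482080847513 ((513.5316772460938, 79.54833984375), (45.09461975097656, 37.18145751953125), 14.559541702270508)
scanner scene [([274.5, 149.0], 0.96), ([314.5, 202.1], 0.79), ([249.5, 239.7], 0.71), ([331.4, 276.3], 0.58)]
scanner side [([299.4, 238.6], 0.72), ([301.1, 330.1], 0.61), ([252.1, 224.8], 0.6)]
scanner_grip scene [([317.5, 174.9], 0.76), ([270.2, 125.1], 0.62), ([251.7, 217.6], 0.57)]
scanner_grip side [([298.8, 216.9], 0.91), ([252.1, 200.5], 0.9), ([305.7, 306.3], 0.83), ([253.3, 245.9], 0.67), ([253.5, 225.6], 0.42)]
[314.24428018 201.01604753] [252.4842393  225.65304103]
```

View pics/c4c.png

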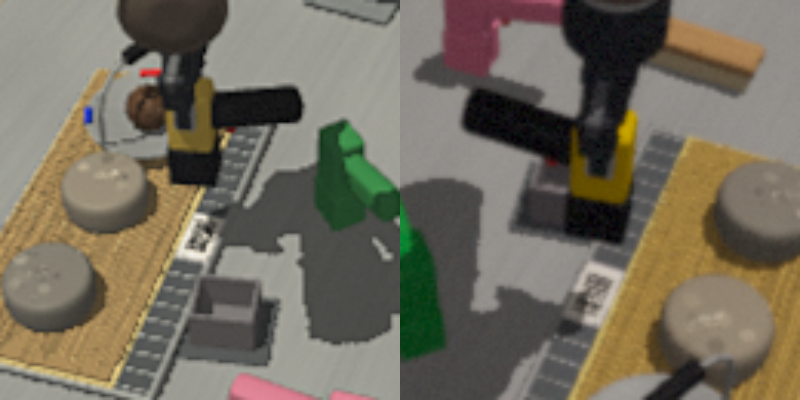

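The scanner is over the label and upright, about 97 mm above it and within 2 mm in xy. Holding it there.

Call:
play_rows(motion=[0,0,0,0,0,0,0,0,0,0,0,0,0,0,0,0,0,0,0,0,0,0,0,0,0,0,0,0,0,0,0,0,0,0,0])

```text
clock: 7.52
position: [516.2, 80.6, 199.3]
ee_rot: [-0.124, 0.992, -0.0, -0.0]
contact_force: [-0.2, -0.4, -1.5]
gripper_width: 37.5
```

Call:
play_rows(motion=[0,0,0,0,0,0,0,0,0,0,0,0,0,0,0,0,0,0,0,0,0,0,0,0,0,0,0,0,0,0,0,0,0,0,0])

```text
clock: 8.15
position: [516.2, 80.7, 199.3]
ee_rot: [-0.124, 0.992, 0.0, -0.0]
contact_force: [0.1, -0.5, -1.5]
gripper_width: 37.9
```

Call:
play_rows(motion=[0,-1.6,2,0,0,0,0,0,-4,5,0,0,0,0,0,-6.2,7.9,0,0,0,0,0,-7.4,9.4,0,0,0,0,0,-7.4,9.4,0,0,0,0])

```text
clock: 8.78
position: [441.7, 175.5, 199.6]
ee_rot: [-0.126, 0.992, 0.0, 0.0]
contact_force: [0.5, -0.2, -1.6]
gripper_width: 36.9
```

Call:
play_rows(motion=[0,0,0,-3,0,0,0,0,0,0,-5.5,0,0,0,0,0,0,-5.5,0,0,0])

```text
clock: 9.15
position: [441.5, 173.3, 142.7]
ee_rot: [-0.124, 0.992, -0.001, -0.002]
contact_force: [-0.0, -0.8, -2.1]
gripper_width: 37.0
```

Run:
```python
from h import *
i,s,p,d=snap('w5')
print(s['position'],s['ee_rot'],s['contact_force'])
P=cloud(i,d);hsv=cv2.cvtColor(p,cv2.COLOR_RGB2HSV)
m=(hsv[...,0]>15)&(hsv[...,0]<34)&(hsv[...,1]>150)&(P[...,2]>175)&(P[...,2]<200)&(d>0)&(np.hypot(P[...,0]-442,P[...,1]-174)<50)
q=P[m];print(len(q),np.median(q[:,2]),cv2.minAreaRect(q[:,:2].astype(np.float32)))
m=(P[...,2]>44)&(P[...,2]<58)&(d>0)&(np.hypot(P[...,0]-442,P[...,1]-174)<50)
q=P[m];print(len(q),cv2.minAreaRect(q[:,:2].astype(np.float32)))
```

```text
[441.49722347 173.27879854 142.7493382 ] [-0.1240036   0.99227883 -0.00130485 -0.0020312 ] [-0.04563346 -0.79629873 -2.11628031]
9198 181.627545731285 ((442.9681396484375, 159.39608764648438), (45.52418518066406, 67.128173828125), 15.20522403717041)
223 ((430.666748046875, 171.3385772705078), (41.527408599853516, 58.00664520263672), 14.288890838623047)
```

Call:
play_rows(motion=[0,0,0,0,0,0,0,0,0,0,0,0,0,0,0,0,0,-1,0,0,0,0,0,0,-2,0,0,0])

```text
clock: 9.7
position: [442.1, 174.6, 123.8]
ee_rot: [-0.124, 0.992, 0.0, 0.0]
contact_force: [0.3, 0.4, -2.0]
gripper_width: 37.6
```

Call:
play_rows(motion=[0,0,0,-1.2,0,0,0,0,0,0,-2.4,0,0,0,0,0,0,-3.3,0,0,0,0,0,0,-3.4,0,0,0])

```text
clock: 10.2
position: [442.7, 174.2, 91.2]
ee_rot: [-0.125, 0.992, -0.001, 0.0]
contact_force: [-2.2, -3.8, 12.7]
gripper_width: 37.3
```

Call:
play_rows(motion=[100,0,0,0,0,0,0,100,0,0,0,0,0,0,100,0,0,0,0,0,0,100,0,0,0,0,0,0,100,0,0,2,0,0,0])

```text
clock: 10.82
position: [441.3, 174.0, 109.2]
ee_rot: [-0.124, 0.992, -0.001, -0.002]
contact_force: [0.0, 0.5, -0.3]
gripper_width: 85.1
```

Call:
play_rows(motion=[100,0,0,5,0,0,0,100,0,0,10,0,0,0,100,3,-4,15,0,0,0,100,6,-8,18,0,0,0,100,6,-8,18,0,0,0])

```text
clock: 11.45
position: [504.6, 93.1, 293.0]
ee_rot: [-0.123, 0.992, 0.001, 0.003]
contact_force: [-0.2, 1.5, -0.0]
gripper_width: 85.4
```

Run:
```python
from h import *
i,s,p,d=snap('w6')
print(s['position'],s['joint_vel'].round(3),s['joints'].round(2))
P=cloud(i,d);hsv=cv2.cvtColor(p,cv2.COLOR_RGB2HSV)
m=(hsv[...,0]>15)&(hsv[...,0]<34)&(hsv[...,1]>180)&(P[...,2]>122)&(P[...,2]<140)&(d>0)&(np.hypot(P[...,0]-442,P[...,1]-174)<50)
q=P[m];print(len(q),np.median(q[:,2]),cv2.minAreaRect(q[:,:2].astype(np.float32)))
nets(['dish_grip','dish_seat','ball_center','dish','lens','label'])
```

```text
[504.60442492  93.05661613 293.04343731] [-0.007  0.025 -0.038 -0.043 -0.027  0.029] [ 0.5   0.15 -0.16  0.   -1.26 -1.82]
1592 130.1816252390445 ((441.45501708984375, 173.3212432861328), (45.606788635253906, 38.33718490600586), 15.374605178833008)
dish_grip [([115.3, 285.7], 0.89), ([153.4, 249.5], 0.54)]
dish_seat []
ball_center [([147.0, 254.0], 0.97)]
dish [([154.3, 247.9], 0.7), ([240.5, 261.9], 0.45), ([263.9, 183.0], 0.4)]
lens []
label [([263.9, 183.9], 0.83), ([346.6, 148.1], 0.67)]
```

View pics/w6.png

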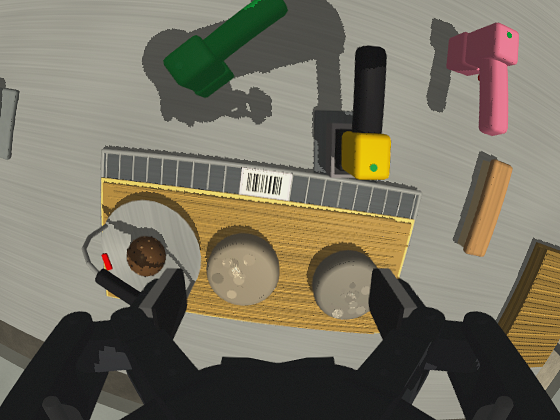

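The scanner is back in its holder (top at z 130, at 441.5, 173.3). Next I'll look at the lens from the picture side.

Call:
play_rows(motion=[100,0,-5,0,0,0,0,100,0,-11,0,0,0,0,100,1,-17,-1,0,0,0,100,1.5,-23,-2,0,0,0,100,1.5,-27,-3,0,0,0])

```text
clock: 12.42
position: [517.0, -176.9, 259.3]
ee_rot: [-0.124, 0.992, 0.0, -0.001]
contact_force: [0.8, 0.3, 0.7]
gripper_width: 85.5
```

Call:
play_rows(motion=[100,0,0,0,0,0,0,100,0,0,0,0,0,0])

```text
clock: 12.68
position: [517.2, -174.7, 260.1]
ee_rot: [-0.125, 0.992, 0.0, -0.0]
contact_force: [-1.0, 0.6, 0.0]
gripper_width: 85.3
```

Run:
```python
from h import *
i,s,p,d=snap('w7')
print(s['position'],s['joint_vel'].round(3))
nets(['lens','rind_camera','dish_grip','ball_center','dish'])
print(proj(i,(512.4,-363.6,134.7)))
```

```text
[ 517.2387403  -174.68977085  260.10503107] [ 0.02  -0.011  0.005  0.     0.001  0.001]
lens [([80.5, 156.2], 0.94)]
rind_camera [([104.6, 138.3], 0.7), ([344.5, 305.5], 0.21)]
dish_grip [([356.2, 348.7], 0.63)]
ball_center [([344.5, 304.8], 0.65)]
dish [([341.2, 295.9], 0.57)]
[ 82.16866653 157.23605059]
```

View pics/w7.png

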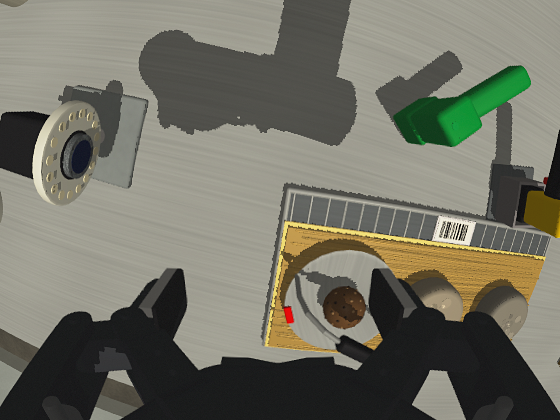

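The wrist view shows the lens at (78,155) with its ring light, and the base plate at (105,135). Next come the lens's position and direction, from the ring face in depth and the base plate.

Run:
```python
from h import *
i,s,p,d=pickle.load(open('w7.pkl','rb'))
P=cloud(i,d)
roi=np.zeros(d.shape,bool);roi[95:210,30:108]=1
m=roi&(p.min(-1)>120)&(d>0)&(P[...,2]>85)&(P[...,2]<195)
q=P[m];print(len(q),q.min(0),q.max(0))
# plane ransac
best=None;rng=np.random.default_rng(0)
for _ in range(500):
    a=q[rng.choice(len(q),3,False)];n=np.cross(a[1]-a[0],a[2]-a[0]);L=np.linalg.norm(n)
    if L<50: continue
    n/=L;k=np.abs((q-a[0])@n)<1.5
    if best is None or k.sum()>best.sum():best=k
r=q[best];c=r.mean(0);n=np.linalg.svd(r-c)[2][2];n*=np.sign(n[1])
print('ring inl',best.sum(),'n',n.round(3),'yaw',np.degrees(np.arctan2(n[1],n[0])))
# circle centre: project to plane axes, fit circle by minEnclosing
u=np.cross([0,0,1],n);u/=np.linalg.norm(u);v=np.cross(n,u)
uv=np.stack([(r-c)@u,(r-c)@v],-1).astype(np.float32)
(cu,cv_),rad=cv2.minEnclosingCircle(uv);print('ring centre',c+cu*u+cv_*v,rad)
# base plate
b=np.zeros(d.shape,bool);b[70:200,55:155]=1
mm=b&(P[...,2]>3)&(P[...,2]<25)&(d>0)
print('base z',np.percentile(P[mm][:,2],[5,50,95]))
mm=b&(np.abs(P[...,2]-np.median(P[mm][:,2]))<3)&(d>0)
print(cv2.minAreaRect(P[mm][:,:2].astype(np.float32)))
S,D=info('scene'),info('side')
X=tri((S,[211.1,349]),(D,[300.8,147.7]),(i,[80.5,156.2]));print('lens tri',X)
B=tri((S,[204.2,395.1]),(D,[307.4,166.2]),(i,[104.6,138.3]));print(B)
print(X[0]-B[0],np.degrees(np.arctan2(*(X[0]-B[0])[[1,0]])))
# lens glass depth
dm=np.zeros(d.shape,bool);dm[150:160,75:85]=1;print('lens glass',np.median(P[dm],0))
```

```text
1213 [ 464.64938639 -401.58458836  103.52350037] [ 559.56293399 -361.93887193  192.17529112]
ring inl 490 n [0.035 0.999 0.021] yaw 88.01133771293637
ring centre [ 510.33006986 -369.98298306  142.40108215] 50.211669921875
base z [ 9.46626073 12.17204581 13.63718293]
((508.01312255859375, -420.17230224609375), (120.47980499267578, 120.22115325927734), 88.1802978515625)
lens tri (array([ 512.18930248, -364.22059959,  135.03364354]), [np.float64(0.9258293557863739), np.float64(0.7488573540364597), np.float64(1.2404637468397883)])
(array([ 509.15479563, -421.55039121,    1.81470866]), [np.float64(0.9917678889914803), np.float64(1.233187735774092), np.float64(4.267939811728097)])
[  3.03450685  57.32979162 133.21893488] 86.97012088379614
lens glass [ 508.37511072 -361.11191186  143.8332522 ]
```

Call:
play_rows(motion=[100,3,3,1,0,0,8,100,7,7,2,0,0,16,100,11,11,3,0,0,24,100,13,13,3,0,0,31,100,13,13,3,0,0,31])

```text
clock: 13.6
position: [648.2, -43.1, 289.3]
ee_rot: [-0.386, 0.922, 0.0, -0.0]
contact_force: [0.1, -0.1, -0.1]
gripper_width: 85.6
```

Call:
play_rows(motion=[100,0,0,0,0,0,0,100,0,0,0,0,0,0])

```text
clock: 13.85
position: [646.6, -46.1, 290.8]
ee_rot: [-0.384, 0.923, -0.0, 0.0]
contact_force: [0.6, -1.2, -0.2]
gripper_width: 85.4
```

Run:
```python
from h import *
i,s,p,d=snap('w8')
print(s['position'],s['ee_rot'],s['joint_vel'].round(3))
nets(['dish_grip','ball_center','dish_seat','dish'])
print(proj(i,(640,-51,144)))
```

```text
[646.55954681 -46.09209043 290.77743065] [-3.84480053e-01  9.23133288e-01 -7.36729474e-05  1.26297628e-04] [-0.006 -0.003  0.004  0.     0.001  0.003]
dish_grip [([274.8, 187.4], 0.71), ([477.9, 191.3], 0.31)]
ball_center [([275.3, 173.2], 0.72), ([516.1, 292.2], 0.66), ([416.5, 291.3], 0.29)]
dish_seat []
dish [([273.4, 171.5], 0.57)]
[278.07467468 193.96444835]
```

View pics/w8.png

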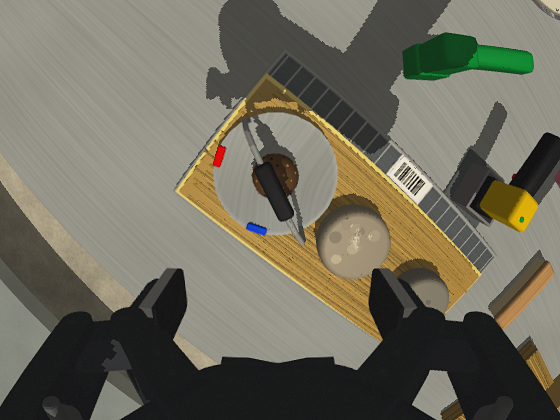

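```bash
cat > dish.py <<'E'
from h import *
def meas(f):
    i,s,p,d=pickle.load(open(f,'rb'))
    P=cloud(i,d);hsv=cv2.cvtColor(p,cv2.COLOR_RGB2HSV).astype(int)
    near=(np.hypot(P[...,0]-641,P[...,1]+54)<100)&(d>0)
    m=near&(P[...,2]>142)&(P[...,2]<160)&(p.max(-1)<90)&(np.hypot(P[...,0]-641,P[...,1]+54)<50)
    q=P[m];r=cv2.minAreaRect(q[:,:2].astype(np.float32))
    bp=cv2.boxPoints(r);e=[bp[1]-bp[0],bp[2]-bp[1]];L=max(e,key=np.linalg.norm)
    print('block',len(q),'z',np.percentile(q[:,2],[5,50,95]).round(1),np.round(r[0],1),np.round(r[1],1),'long axis yaw',round(np.degrees(np.arctan2(L[1],L[0])),1))
    for nm,hm in [('red',((hsv[...,0]<6)|(hsv[...,0]>174))&(hsv[...,1]>180)),('blue',(hsv[...,0]>108)&(hsv[...,0]<130)&(hsv[...,1]>150))]:
        q=P[hm&near&(P[...,2]>30)];print(nm,len(q),q.mean(0).round(1))
    v,u=np.mgrid[0:420,0:560]
    m=near&(P[...,2]>40)&(P[...,2]<55)&(np.hypot(P[...,0]-641,P[...,1]+54)>60)
    q=P[m]; A=np.c_[2*q[:,:2],np.ones(len(q))];x=np.linalg.lstsq(A,(q[:,:2]**2).sum(1),rcond=None)[0];print('rim circ',len(q),x[:2].round(1),np.sqrt(x[2]+x[0]**2+x[1]**2))
    m=near&(hsv[...,0]>3)&(hsv[...,0]<18)&(hsv[...,1]>80)&(p.max(-1)<190)&(P[...,2]>55)&(P[...,2]<90)
    q=P[m];
    if len(q)>20:
        A=np.c_[2*q,np.ones(len(q))];x=np.linalg.lstsq(A,(q**2).sum(1),rcond=None)[0];print('ball',len(q),x[:3].round(1),np.sqrt(x[3]+(x[:3]**2).sum()))
E
python3 - <<'E'
from dish import *
meas('w8.pkl')
E
```

```text
block 1093 z [148.5 152.3 153.6] [641.2 -54.3] [72.6 16.2] long axis yaw 70.6
red 157 [ 671.5 -119.6   49.2]
blue 148 [704.4 -24.6  49.2]
rim circ 4568 [640.8 -52.1] 69.32733549407324
ball 914 [641.  -54.9  54.6] 27.228586475164263
```

Call:
play_rows(motion=[60,-0.2,-0.3,-2.5,0,0,8,60,-0.4,-0.6,-5,0,0,17,60,-0.5,-0.8,-7,0,0,25,60,-0.5,-0.8,-7,0,0,25,60,-0.5,-0.8,-7,0,0,25])

```text
clock: 14.72
position: [642.9, -53.5, 221.5]
ee_rot: [-0.575, 0.818, -0.001, 0.001]
contact_force: [-0.1, -0.7, 1.4]
gripper_width: 51.3
```

Run:
```python
from dish import *
from scipy.spatial.transform import Rotation as Rn
i,s,p,d=snap('w9')
R=Rn.from_quat(s['ee_rot']).as_matrix();print(s['position'],np.degrees(np.arctan2(R[1,1],R[0,1])),R[:,2],s['joint_vel'].round(3))
meas('w9.pkl')
```

```text
[642.86173856 -53.48743985 221.48026639] 160.1927875433259 [ 1.89946719e-03 -2.81727758e-04 -9.99998156e-01] [ 0.002 -0.01   0.01  -0.002  0.002  0.009]
block 1789 z [145.2 152.1 153.5] [637.7 -64.1] [71.8 15.5] long axis yaw 70.7
red 237 [ 671.5 -119.6   49.3]
blue 205 [704.5 -24.8  49.3]
rim circ 6443 [640.9 -52.1] 69.52217333633143
ball 1372 [640.8 -55.   55. ] 26.923488586998783
```

View pics/w9.png

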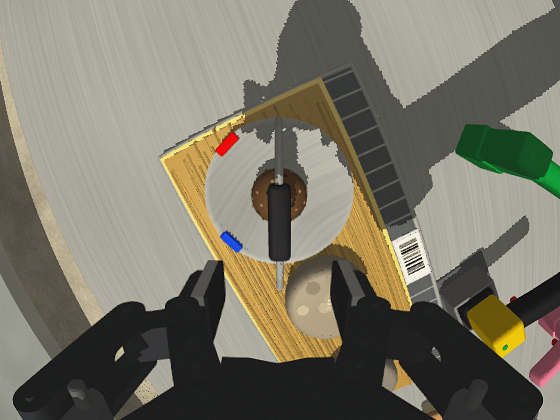

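Call:
play_rows(motion=[50,-0.1,-0.1,-4,0,0,0.2,45,-0.1,-0.1,-8,0,0,0.2,40,-0.1,-0.1,-9.5,0,0,0.2,35,-0.1,-0.1,-9.5,0,0,0.2,30,-0.1,-0.1,-9.5,0,0,0.2])

```text
clock: 15.4
position: [642.7, -54.3, 127.5]
ee_rot: [-0.577, 0.817, -0.001, 0.002]
contact_force: [0.0, -0.7, 1.1]
gripper_width: 25.5
```

Run:
```python
from h import *
i,s,p,d=snap('w10');print(s['position'],s['gripper_width'],s['contact_force'])
save('w10',p)
```

```text
[642.69579018 -54.27373735 127.49482526] 25.518729356716708 [ 0.01374783 -0.66280219  1.06017408]
```

View pics/w10.png

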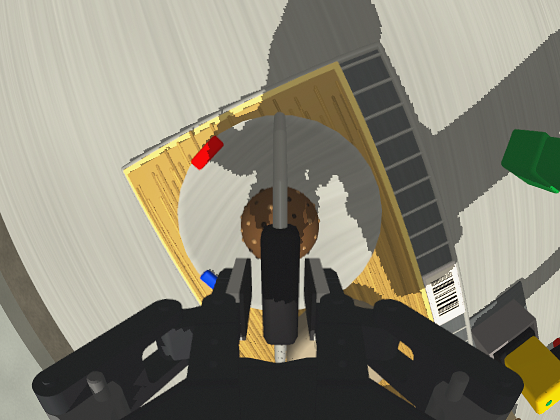

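The block sits centred between the pads. Closing gently.

Call:
play_rows(motion=[26,0,0,0,0,0,0,23,0,0,0,0,0,0,20,0,0,0,0,0,0,18,0,0,0,0,0,0,15,0,0,0,0,0,0])

```text
clock: 16.08
position: [641.5, -54.5, 125.7]
ee_rot: [-0.577, 0.817, -0.0, 0.0]
contact_force: [-0.5, -1.3, 1.4]
gripper_width: 14.7
```

Call:
play_rows(motion=[0,0,0,0,0,0,0,0,0,0,0,0,0,0,0,0,0,0,0,0,0])

```text
clock: 16.45
position: [641.5, -54.4, 125.7]
ee_rot: [-0.577, 0.817, -0.0, 0.0]
contact_force: [0.7, -0.4, 3.1]
gripper_width: 14.8
```

Run:
```python
from h import *
from scipy.spatial.transform import Rotation as Rn
i,s,p,d=snap('w11');R=Rn.from_quat(s['ee_rot']).as_matrix();print(s['position'],s['gripper_width'],s['contact_force'],R[:,2],np.degrees(np.arctan2(R[1,1],R[0,1])))
```

```text
[641.49566272 -54.44258722 125.70745296] 14.764918566101471 [ 0.72016626 -0.41339235  3.05228858] [ 7.95511949e-04 -1.77819559e-04 -9.99999668e-01] 160.50868934260416
```

View pics/w11.png

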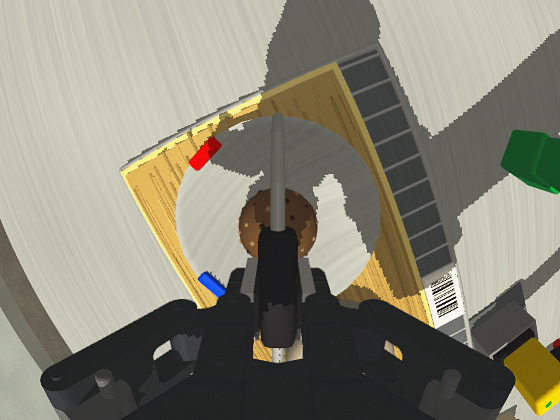

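The block is gripped (14.8 mm) and the ball is centred. Lifting slowly.

Call:
play_rows(motion=[0,0,0,0.2,0,0,0,0,0,0,0.7,0,0,0,0,0,0,1.5,0,0,0,0,0,0,2.5,0,0,0,0,0,0,3.5,0,0,0])

```text
clock: 17.12
position: [641.3, -54.3, 161.2]
ee_rot: [-0.577, 0.817, -0.0, 0.0]
contact_force: [-0.0, -0.3, -3.2]
gripper_width: 14.3
```

Call:
play_rows(motion=[0,0,0,1.2,0,0,0,0,0,0,2.5,0,0,0,0,0,0,3.7,0,0,0,0,0,0,4.6,0,0,0,0,0,0,5.1,0,0,0])

```text
clock: 17.75
position: [641.4, -54.3, 212.0]
ee_rot: [-0.577, 0.817, -0.0, 0.0]
contact_force: [-0.4, -1.2, -3.8]
gripper_width: 15.1
```

Run:
```python
from h import *
from scipy.spatial.transform import Rotation as Rn
i,s,p,d=snap('w12');R=Rn.from_quat(s['ee_rot']).as_matrix();print(s['position'],s['gripper_width'],s['contact_force'],R[:,2],np.degrees(np.arctan2(R[1,1],R[0,1])))
```

```text
[641.35435051 -54.30331668 212.04564244] 15.065824109070773 [-0.40619803 -1.22434225 -3.76819123] [ 7.25647832e-04  1.45124514e-04 -9.99999726e-01] 160.50323887339997
```

View pics/w12.png

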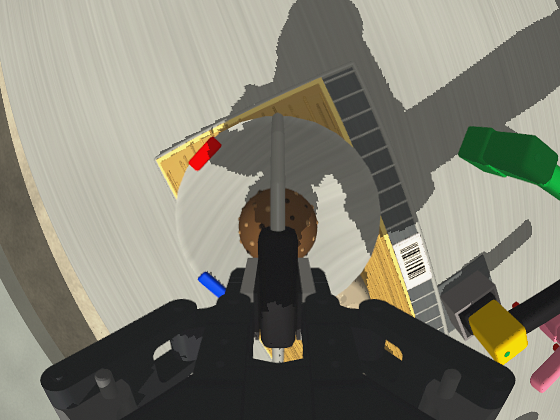

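The dish is up, with the ball in the middle. Next I'll check the level, the yaw and the ball from the depth image.

```bash
cat > held.py <<'E'
from h import *
from scipy.spatial.transform import Rotation as Rn
def held(f):
    i,s,p,d=pickle.load(open(f,'rb'));T=s['position']
    P=cloud(i,d);hsv=cv2.cvtColor(p,cv2.COLOR_RGB2HSV).astype(int)
    zb=T[2]+18.7-122
    c=T[:2]; rr=np.hypot(P[...,0]-c[0],P[...,1]-c[1])
    nd=(rr<90)&(d>0)&(P[...,2]>zb+5)&(P[...,2]<zb+45)
    M={}
    for nm,hm in [('red',((hsv[...,0]<6)|(hsv[...,0]>174))&(hsv[...,1]>180)),('blue',(hsv[...,0]>108)&(hsv[...,0]<130)&(hsv[...,1]>150))]:
        q=P[hm&nd]; M[nm]=q.mean(0); print(nm,len(q),M[nm].round(1),'dir',np.degrees(np.arctan2(M[nm][1]-c[1],M[nm][0]-c[0])).round(1))
    m=nd&(rr>45)&(rr<66)&(hsv[...,1]<50)
    q=P[m];b=np.ones(len(q),bool)
    for _ in range(5):
        # radial cone: z = a + bx + cy + k r
        A=np.c_[q[:,:2]-c,np.ones(len(q)),np.hypot(*(q[:,:2]-c).T)];x=np.linalg.lstsq(A[b],q[b,2],rcond=None)[0];b=np.abs(A@x-q[:,2])<2.5
    print('tilt deg',np.degrees(x[:2]).round(2),len(q),b.sum())
    m=(rr<45)&(d>0)&(hsv[...,0]>3)&(hsv[...,0]<18)&(hsv[...,1]>80)&(p.max(-1)<200)&(P[...,2]>zb+30)&(P[...,2]<zb+62)
    q=P[m];A=np.c_[2*q,np.ones(len(q))];x=np.linalg.lstsq(A,(q**2).sum(1),rcond=None)[0];print('ball',len(q),x[:3].round(1),'rad',np.sqrt(x[3]+(x[:3]**2).sum()).round(1),'rel TCP',(x[:2]-c).round(1))
    R=Rn.from_quat(s['ee_rot']).as_matrix();print('tcp',T.round(1),'yaw y',np.degrees(np.arctan2(R[1,1],R[0,1])).round(2),'z',R[:,2].round(4),'w',round(s['gripper_width'],1),s['contact_force'].round(1))
E
python3 - <<'E'
from held import *
held('w11.pkl');held('w12.pkl')
E
```

```text
red 488 [ 670.8 -119.9   49.2] dir -65.9
blue 336 [704.8 -26.6  49. ] dir 23.8
tilt deg [0.35 0.47] 10187 10184
ball 2756 [640.7 -55.3  54.8] rad 27.0 rel TCP [-0.8 -0.8]
tcp [641.5 -54.4 125.7] yaw y 160.51 z [ 8.e-04 -2.e-04 -1.e+00] w 14.8 [ 0.7 -0.4  3.1]
red 483 [ 670.7 -119.8  135.5] dir -65.9
blue 342 [704.7 -26.4 135.4] dir 23.8
tilt deg [0.37 0.43] 10187 10182
ball 2757 [640.6 -55.  141.1] rad 27.0 rel TCP [-0.7 -0.7]
tcp [641.4 -54.3 212. ] yaw y 160.5 z [ 7.e-04  1.e-04 -1.e+00] w 15.1 [-0.4 -1.2 -3.8]
```

Call:
play_rows(motion=[0,-0.16,-0.2,0,0,0,-0.3,0,-0.6,-0.8,0,0,0,-1.3,0,-1.4,-1.7,0,0,0,-2.9,0,-2.4,-2.9,0,0,0,-5.1,0,-3.6,-4.4,0,0,0,-7.6])

```text
clock: 18.42
position: [604.3, -99.4, 211.3]
ee_rot: [-0.521, 0.854, 0.0, -0.0]
contact_force: [-0.3, -0.0, -3.0]
gripper_width: 14.8
```

Call:
play_rows(motion=[0,-1.3,-1.6,0,0,0,-2.9,0,-2.7,-3.4,0,0,0,-5.9,0,-4.1,-5.1,0,0,0,-8.9,0,-5.4,-6.7,0,0,0,-11.8,0,-6.6,-8.2,0,0,0,-14.3])

```text
clock: 19.05
position: [538.3, -181.5, 211.4]
ee_rot: [-0.41, 0.912, -0.0, 0.0]
contact_force: [0.8, -1.5, -3.2]
gripper_width: 14.7
```

Call:
play_rows(motion=[0,-1,-1.2,0,0,0,-2.2,0,-1.8,-2.1,0,0,0,-3.8,0,-2.2,-2.7,0,0,0,-4.8,0,-2.4,-2.9,0,0,0,-5.1,0,-2.4,-2.9,0,0,0,-5.1])

```text
clock: 19.68
position: [515.4, -209.3, 211.3]
ee_rot: [-0.371, 0.929, -0.0, 0.0]
contact_force: [-0.4, 0.2, -3.7]
gripper_width: 15.0
```

Call:
play_rows(motion=[0,0,0,0,0,0,0,0,0,0,0,0,0,0])

```text
clock: 19.92
position: [515.4, -209.1, 211.3]
ee_rot: [-0.371, 0.929, 0.0, 0.0]
contact_force: [-0.8, 0.3, -2.9]
gripper_width: 14.9
```

Run:
```python
from held import *
snap('w13');held('w13.pkl')
```

```text
red 479 [ 511.4 -280.7  134.7] dir -93.2
blue 341 [ 584.1 -212.9  134.7] dir -3.2
tilt deg [0.65 0.27] 10151 10150
ball 2752 [ 514.  -209.4  140.3] rad 27.0 rel TCP [-1.4 -0.4]
tcp [ 515.4 -209.1  211.3] yaw y 133.53 z [ 0.e+00  1.e-04 -1.e+00] w 14.9 [-0.8  0.3 -2.9]
```

View pics/w13.png

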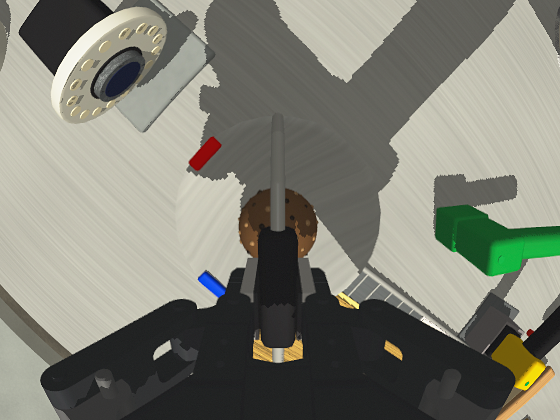

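The ball is at (514.0, -209.4, 140.3) against a target of (514.6, -210.3, 140), and the red mark points at -92° (target -91.8°). I'll hold it for the first picture and check the lens again from here.

Call:
play_rows(motion=[0,0,0,0,0,0,0,0,0,0,0,0,0,0,0,0,0,0,0,0,0,0,0,0,0,0,0,0,0,0,0,0,0,0,0])

```text
clock: 20.6
position: [515.2, -209.4, 211.3]
ee_rot: [-0.371, 0.929, 0.0, 0.0]
contact_force: [-0.6, 0.2, -3.5]
gripper_width: 14.9
```

Call:
play_rows(motion=[0,0,0,0,0,0,0,0,0,0,0,0,0,0,0,0,0,0,0,0,0,0,0,0,0,0,0,0,0,0,0,0,0,0,0])

```text
clock: 21.22
position: [515.2, -209.4, 211.3]
ee_rot: [-0.371, 0.929, 0.0, -0.0]
contact_force: [-0.5, -0.4, -2.6]
gripper_width: 15.0
```

Run:
```python
from held import *
i,s,p,d=pickle.load(open('w13.pkl','rb'));P=cloud(i,d)
b=np.zeros(d.shape,bool);b[0:140,50:230]=1
mm=b&(np.abs(P[...,2]-12)<3)&(d>0);r=cv2.minAreaRect(P[mm][:,:2].astype(np.float32));print(r)
print('lens glass',np.median(P[68:82,112:124].reshape(-1,3),0))
nets(['lens','rind_camera']);
i,s,p,d=snap('w14');held('w14.pkl')
S,D=info('scene'),info('side')
for c in ('scene','side'):
    q,_=arm.get_image(c);save(c+'14',q)
for nm in ('ball_center','dish_grip','lens'):
    a=arm.place_of(nm,'scene')[:1];b=arm.place_of(nm,'side')[:1]
    if a and b: print(nm,a[0]['uv'],b[0]['uv'],tri((S,a[0]['uv']),(D,b[0]['uv'])))
A=cv2.resize(cv2.imread('pics/scene14.png')[240:420,150:330],(400,400));B=cv2.resize(cv2.imread('pics/side14.png')[90:220,230:360],(400,400));cv2.imwrite('pics/p14.png',np.hstack([A,B]))
```

```text
((508.2265625, -420.5830383300781), (119.5511703491211, 120.15872955322266), 87.57853698730469)
lens glass [ 507.87661762 -361.28808712  152.00476403]
lens [([121.0, 77.4], 0.7)]
rind_camera [([149.3, 65.3], 0.61), ([279.3, 225.1], 0.4)]
red 480 [ 511.2 -281.   134.8] dir -93.2
blue 340 [ 583.9 -213.2  134.7] dir -3.2
tilt deg [0.64 0.25] 10144 10140
ball 2748 [ 513.9 -209.7  140.4] rad 27.1 rel TCP [-1.4 -0.3]
tcp [ 515.2 -209.4  211.3] yaw y 133.51 z [-0. -0. -1.] w 15.1 [ 0.6  0.4 -2. ]
ball_center [250.1, 287.3] [288.7, 169.2] (array([ 506.84283345, -215.49074386,  137.15590693]), [np.float64(0.17338085357513164), np.float64(0.10275935338466961)])
lens [209.3, 347.8] [301.1, 147.2] (array([ 510.07810287, -363.63984065,  137.85364056]), [np.float64(1.766655786728086), np.float64(0.8914979529323183)])
```

View pics/p14.png

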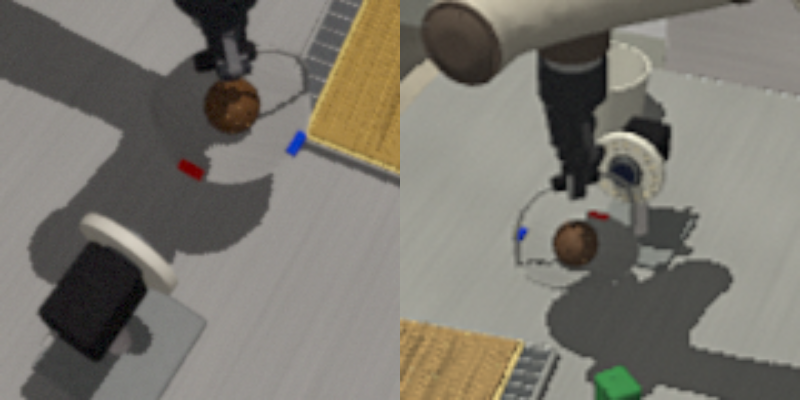

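The first picture is held: the red mark faces the lens and the ball is centred. Now the quarter turn, clockwise from above, to bring blue round to the lens.

Call:
play_rows(motion=[0,0,0,0,0,0,-0.7,0,0,0,0,0,0,-2.7,0,0,0,0,0,0,-6,0,0,0,0,0,0,-10.5,0,0,0,0,0,0,-16])

```text
clock: 22.4
position: [515.2, -209.4, 211.3]
ee_rot: [-0.236, 0.972, -0.0, -0.0]
contact_force: [0.5, 0.4, -4.3]
gripper_width: 15.0
```

Call:
play_rows(motion=[0,0,0,0,0,0,-6.5,0,0,0,0,0,0,-13.5,0,0,0,0,0,0,-21,0,0,0,0,0,0,-29,0,0,0,0,0,0,-37])

```text
clock: 23.02
position: [515.2, -209.3, 211.3]
ee_rot: [0.086, 0.996, -0.0, 0.0]
contact_force: [0.8, 0.4, -4.1]
gripper_width: 15.4
```

Call:
play_rows(motion=[0,0,0,0,0,0,-7.5,0,0,0,0,0,0,-14.5,0,0,0,0,0,0,-21,0,0,0,0,0,0,-26.5,0,0,0,0,0,0,-31])

```text
clock: 23.65
position: [515.2, -209.4, 211.3]
ee_rot: [0.348, 0.938, -0.0, 0.0]
contact_force: [0.2, -0.6, -3.4]
gripper_width: 14.8
```

Call:
play_rows(motion=[0,0,0,0,0,0,-3.5,0,0,0,0,0,0,-5.5,0,0,0,0,0,0,-6,0,0,0,0,0,0,-6,0,0,0,0,0,0,-6])

```text
clock: 24.28
position: [515.2, -209.4, 211.3]
ee_rot: [0.395, 0.919, -0.0, 0.0]
contact_force: [-0.7, 0.4, -3.6]
gripper_width: 15.2
```

Run:
```python
from held import *
S,D=info('scene'),info('side')
print('pre-turn ball by fixed cams',tri((S,[254.4,287.2]),(D,[286.9,169.6])))
snap('w15');held('w15.pkl')
```

```text
pre-turn ball by fixed cams (array([ 513.42766675, -211.05894301,  136.45560149]), [np.float64(0.7579690213373499), np.float64(0.44996694878876864)])
red 483 [ 442.5 -204.8  134.8] dir 176.4
blue 343 [ 510.2 -277.5  134.5] dir -94.2
tilt deg [ 0.65 -0.74] 10057 10052
ball 2754 [ 513.8 -207.4  140.3] rad 27.0 rel TCP [-1.4  1.9]
tcp [ 515.2 -209.4  211.3] yaw y 43.51 z [-0. -0. -1.] w 15.2 [-0.7  0.4 -3.6]
```

View pics/w15.png

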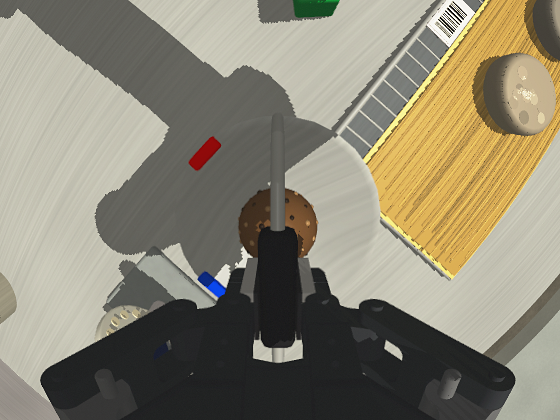

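Blue now points at the lens (about -92°), and the ball is centred within about 2 mm. I'll hold it, check once more and hand in.

Call:
play_rows(motion=[0,0,0,0,0,0,0,0,0,0,0,0,0,0,0,0,0,0,0,0,0,0,0,0,0,0,0,0,0,0,0,0,0,0,0])

```text
clock: 24.95
position: [515.2, -209.4, 211.3]
ee_rot: [0.395, 0.919, -0.0, -0.0]
contact_force: [-1.0, 0.2, -3.3]
gripper_width: 15.2
```

Call:
play_rows(motion=[0,0,0,0,0,0,0,0,0,0,0,0,0,0,0,0,0,0,0,0,0,0,0,0,0,0,0,0,0,0,0,0,0,0,0])

```text
clock: 25.58
position: [515.2, -209.3, 211.3]
ee_rot: [0.395, 0.919, 0.0, 0.0]
contact_force: [-0.2, -0.1, -2.6]
gripper_width: 15.2
```

Run:
```python
from held import *
for c in ('scene','side'):
    q,_=arm.get_image(c);save(c+'16',q)
cv2.imwrite('pics/p16.png',np.hstack([cv2.resize(cv2.imread('pics/scene16.png'),(400,300)),cv2.resize(cv2.imread('pics/side16.png')[80:350,140:400],(400,300))]))
```

```text
(no output)
```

View pics/p16.png

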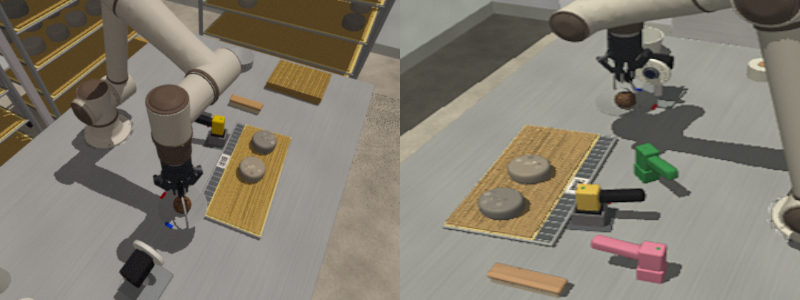

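The scanner stands in its holder, the wheels and brush are untouched, and the dish is held level with blue towards the lens.

```bash
python3 -c "
from bench import arm
print(arm.job_done(), arm.read_state()['clock'])"
```

```text
the job is handed in; nothing more can be done
the job is handed in; nothing more can be done
```

The job is done and handed in at about 26 s of the 64 s allowed. All my final checks came out right, though I got no verdict back.

- **Scanner:** I held the yellow scanner still for over 1.2 s above the label. It pointed straight down, about 97 mm above the label and within about 2 mm of its middle. It is back in its holder, standing at the same height and place as before.
- **First picture:** I held the dish still for about 1.5 s with the red mark towards the lens. The cheese was about 151 mm from the lens, at the lens's height and within about 1 mm of its axis.
- **Second picture:** I turned the dish a quarter turn in place, and it was still there with the blue mark towards the lens at hand-in. The cheese is within about 2 mm of the middle of the dish, and the tool is exactly vertical.

**Disagreements in the checks:**
- **Cheese position:** the trained network put the cheese about 7 mm away from where the wrist camera did while the gripper partly hid it. Picking the same point by hand in the two fixed cameras agreed with the wrist camera within about 2 mm sideways, though it read about 4 mm lower.
- **Dish tilt:** the depth images suggest the dish is tilted by 0.7–1°. Most of that turned with the tool, so I put it down to wrist-camera calibration.

The cheese wheels, the brush, the camera and the green and pink look-alikes were left alone.

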